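# Transfer the reels to the dispatch rack in reverse order

## Task

Four empty yellow reels stand in a row in the grey receiving rack. Move them into the pale wooden dispatch rack, one to each place, in reverse order counted from the racks' posts: the reel beside the receiving rack's post goes to the place farthest from the dispatch rack's post, the next one to the next place, and so on, until the reel that was farthest from the post stands beside the dispatch rack's post. Never let a reel topple, and leave all four standing upright, flat on the floor of their places.

Things in the scene. Friction and masses are not known exactly. Their poses are not given: they have to be found in the camera images.
- receiving_rack: Grey tray, fixed, four 76 x 76 mm places in a row along its y. Origin: mid-row, on the counter; z up, +y points to the end with a black ball-topped post (64 mm tall, at y = 178 mm), roughly to the robot's left. Place centres: x = 0, y = +120 (beside post), +40, -40, -120 mm. Floor 8 mm, walls 4 mm thick, tops 18 mm above the counter. Reels stand on pads, feet 11 mm above the counter.
- dispatch_rack: Pale wooden tray, fixed, empty, same shape, size, axes and black post (at y = 178 mm) as the receiving rack: place centres y = +120 (beside post), +40, -40, -120 mm, floors 8 mm above the counter, walls to 18 mm, no pads. Lies nearer to the robot than the receiving rack or beyond it, parallel within 14 degrees, rows at least 110 mm apart.
- reel_low: Low wide empty reel, 42 mm tall: round flanges 58 mm across at foot and top, the top flange (grip here) 14 mm thick, hub 44 mm. Yellow plastic, about 0.11 kg, loose. Origin: centre of its underside, z up along its axis.
- reel_tall: Tall slim empty reel, 72 mm tall: round flanges 46 mm across at foot and top, the top flange (grip here) 14 mm thick, hub 34 mm. Yellow plastic, about 0.11 kg, loose. Origin: centre of its underside, z up along its axis.
- reel_square: Empty reel with square flanges, 54 mm tall: flanges 48 x 48 mm with sides along its x and y, the top flange (grip here) 14 mm thick, round hub 38 mm. Yellow plastic, about 0.11 kg, loose. Origin: centre of its underside, z up along its axis. At the start its sides are within 0.25 rad of the receiving rack's.
- reel_step: Stepped empty reel, 60 mm tall, round: 56 mm across for the lowest 12 mm, 46 mm from 12 to 34 mm, 34 mm from 34 mm to the top (grip here). Yellow plastic, about 0.11 kg, loose. Origin: centre of its underside, z up along its axis.
- seat_low: Black rubber pad, round, 68 mm across, 3 mm thick, under reel_low at the start (reel within 4 mm of its middle), visible around the reel's foot. Fixed at the centre of one receiving place, so it marks where that reel came from. Origin: centre of underside, z up.
- seat_tall: Black rubber pad, round, 56 mm across, 3 mm thick, under reel_tall at the start (reel within 4 mm of its middle), visible around the reel's foot. Fixed at the centre of one receiving place, so it marks where that reel came from. Origin: centre of underside, z up.
- seat_square: Black rubber pad, square, 62 mm, 3 mm thick, under reel_square at the start (reel within 4 mm of its middle), visible around the reel's foot. Fixed at the centre of one receiving place, so it marks where that reel came from. Origin: centre of underside, z up.
- seat_step: Black rubber pad, cross-shaped, 68 x 72 mm, 3 mm thick, under reel_step at the start (reel within 4 mm of its middle), visible around the reel's foot. Fixed at the centre of one receiving place, so it marks where that reel came from. Origin: centre of underside, z up.
There are look-alikes about, which are no part of the job. Leave any black, red or turquoise look-alike of the reel_square alone.

How it is judged:
By the outcome, as a careful person would: the job done as asked, in the order asked, and still so for the second after the job is handed in, with the robot touching nothing.
It also fails if it takes over 96 s, if anything falls off the work surface, if the arm or the gripper's body presses on something with over 40 N, if the wrist force passes 120 N, or if a joint passes its speed limit or range.

## Robot

A 6-joint arm with a two-finger parallel gripper is mounted at the origin on the work surface. World frame = base frame: x ahead of the robot, y to its left, z up, the work surface at z = 0. Lengths are in m, angles in degrees, forces in N, time in s.
With the tool pointing down it reaches from about 0.25 to 0.725 m from the base axis. Payload 9.7 kg.
Tool frame: the origin (TCP) lies at the very end of the fingers, on their centre line; the grasp point (between the pads) lies 19 mm behind it (bot.grip_point_offset is the distance from the TCP to the grasp point, in m); y points along the fingers, x is the direction in which the jaws open and shut, and the axes are right-handed (so a half turn about y gives the same grasp; the last joint's range is limited). The gripper opens to 85 mm and grips with 20 to 120 N. Pads are 22 mm wide; open, the fingers measure 114 mm over their backs; the gripper's body (76 mm by 85 mm) begins 54 mm behind the grasp point. The pads swing forward as they close: fully open they stand 13 mm farther back than shut.
Start: joints at [-76.203, 4.979, 10.078, 95.1, 0, 90], TCP at [0.131, -0.534, 0.231] pointing down, gripper open.
Joint ranges: [-179.16, 179.16], [-48.56, 103.87], [-65.8, 70.77], [-126.05, 130.52], [-82.76, 87.17], [-180, 180]. Speed limits (degrees/s): [127.2, 127.2, 147.25, 180, 180, 180].

## Interface

Orientations are given as [roll, pitch, yaw] about the fixed x, y, z axes, in that order (R = Rz(yaw) Ry(pitch) Rx(roll)).
In Python, from workcell import bot gives the robot as it stands.
- The arm moves only by the shell command python3 -m inch 'ROWS' [FORCE]. ROWS is JSON, a list of rows, each a list of 3 entries, a list of its own where there are three numbers: the shift along the tool's x, y, z in mm, then the turn, a rotation vector about the tool's x, y, z in rad, then the finger opening in mm, from 0 to 85.4. In form: [[[x, y, z], [ax, ay, az], grip], ...]. A call has 1 to 20 rows; each row is the pose to reach, as a shift and turn from the pose measured when the call began, along the tool's axes at that moment; what a row does not reach only later rows make up. A row lasts 1/10 s, in which the tool goes at most 50 mm and 8.59 degrees, less where a joint would pass 70% of its speed; a pose out of reach is approached as far as the arm can. A call with a gripper value outside its range is refused whole. The fingers move at their own pace and stop on an object; FORCE is the grip in N (left out, the last holds). Time passes only in rows, so rows that repeat a pose let the fingers close. It gives the time, the measured TCP pose, the force and the opening at its end, in the units of the state.
- bot.get_obs(): the state, without advancing time (a new reading comes with each control period).
- bot.camera(name): name is "side" or "top" or "wrist"; returns a dict with "frame" (420x560x3 uint8, red, green, blue), "mtx" (3x3 intrinsics, pixels), "k1" (the pictures are not rectified: a ray, as slopes to the right and down, at radius r is drawn at 1 + k1 r^2 times it, then the intrinsics apply), "origin" and "orientation" of the camera in the world. Camera axes: x right, y down, z forward; pixel columns grow to the right and rows downward; lengths in m; the calibration is good to about 2 mm. A picture is of the moment at which its call begins. There is no depth.
- bot.job_done(): hands the job in, once; it reports no verdict.
Trained networks look in a picture, given as the dict that the camera call returned (one of the last four; its "shot" number tells which), for a name from the list of things; names that differ only in an ending like _2 or _b are one class to them, and where a whole thing is asked for, a point or a joint stands for the part that bears it (a point fixed in the world has none). Each returns a list of dicts, best first, with "confidence" (0 to 1); they miss things now and then, are a little off and sometimes report something else, mostly with a low value. They report only what shows in the picture. A call takes as long as a camera call. They do not tell look-alikes from the thing itself.
- bot.search_frame(picture, name): "box" ([left, top, right, bottom] in pixels, round what is visible of it).
- bot.cut_out(picture, name): "region" (420x560 bool, what is visible of it) and "box" ([left, top, right, bottom] in pixels, round what is visible of it).
The state is a dict: "time": time; "q": joint angles; "qd": joint speeds; "joint_efforts": joint torques, N m; "ee_pos": TCP position; "tcp_rot": TCP orientation; "wrist_force": force on the tool from outside, world axes, zero at the start; "torque": the same for the moment, N m; "opening": finger opening in m.
Only numpy, scipy, OpenCV 4.12 (cv2) and the standard library are available. Lean on these libraries where they do the work, as an engineer would, in place of code of your own. Each camera call takes 0.05 s, during which the arm holds its last target. There are 200 camera calls.

## Working session

There is one attempt and no reset: what is moved stays moved. The work goes in short steps, Python scripts to look and compute and a shell command to move; the robot and the scene stay as the last step left them, time stands still between calls to the robot, and variables do not carry over. Pictures are saved under pics/ and viewed, about 12 in all and at most 16, crops included, and the job is handed in when it is done.

```bash
ls; mkdir -p pics
python3 - <<'E'
from workcell import bot
import cv2
for n in ["top","side"]:
    p=bot.camera(n)
    cv2.imwrite(f"pics/{n}0.png",p["frame"][:,:,::-1])
    print(n,p["mtx"].tolist() if hasattr(p["mtx"],'tolist') else p["mtx"],p["k1"],p["origin"],p["orientation"],p["shot"])
    for o in ["receiving_rack","dispatch_rack","reel_low","reel_tall","reel_square","reel_step","seat_low","seat_tall","seat_square","seat_step"]:
        print(o,[([int(v) for v in d["box"]],round(d["confidence"],2)) for d in bot.search_frame(p,o)][:4])
print(bot.get_obs())
E
```

```text
pics
top [[426.9683588993876, 0.0, 275.96999764845583], [0.0, 426.9683588993876, 208.44664440967566], [0.0, 0.0, 1.0]] 0.046394760495981915 [0.50793537 0.0312926  0.79608808] [-171.3098672    -0.43310609  -89.140464  ] 1
receiving_rack [([212, 180, 405, 240], 0.73)]
dispatch_rack [([213, 269, 416, 335], 0.92)]
reel_low [([318, 186, 354, 221], 0.94), ([362, 186, 398, 217], 0.67)]
reel_tall [([232, 196, 262, 227], 0.92)]
reel_square [([310, 115, 343, 151], 0.94), ([137, 221, 177, 262], 0.87), ([248, 102, 285, 143], 0.76), ([279, 194, 310, 226], 0.67)]
reel_step [([361, 186, 397, 218], 0.97), ([320, 196, 353, 223], 0.32)]
seat_low [([319, 200, 351, 225], 0.54)]
seat_tall []
seat_square [([274, 196, 308, 227], 0.61)]
seat_step [([358, 185, 397, 219], 0.55)]
side [[458.7039164736869, 0.0, 278.82881377135277], [0.0, 458.7039164736869, 210.8110302710661], [0.0, 0.0, 1.0]] -0.04472199029852612 [ 0.47049023 -0.48029227  0.64575563] [-138.0881055     0.76584558  -17.42280666] 2
receiving_rack [([233, 166, 368, 348], 0.86)]
dispatch_rack [([153, 194, 263, 393], 0.62)]
reel_low []
reel_tall [([2
[... 350 characters left out ...]
.49)]
seat_step [([308, 297, 358, 336], 0.97)]
{'time': 1.1, 'q': array([-7.62024153e+01,  4.97933581e+00,  1.00775626e+01,  9.50974093e+01,
        1.32830459e-03,  9.00015538e+01]), 'qd': array([-0.02163855, -0.00605141,  0.07903456,  0.0361483 ,  0.0037502 ,
       -0.00725219]), 'joint_efforts': array([-1.60848787e-03, -5.20105970e+01,  4.64864016e+01,  1.64351517e-03,
       -1.78877631e-04, -1.11509624e-05]), 'ee_pos': array([ 0.13117942, -0.53413643,  0.23127412]), 'tcp_rot': array([-8.99986717e+01, -8.17442884e-04, -7.62039691e+01]), 'wrist_force': array([-0.62624169, -0.70002618,  0.14784673]), 'torque': array([ 0.02360799,  0.01840372, -0.02205005]), 'opening': 0.08545053336195865}
```

View pictures.

View pics/top0.png

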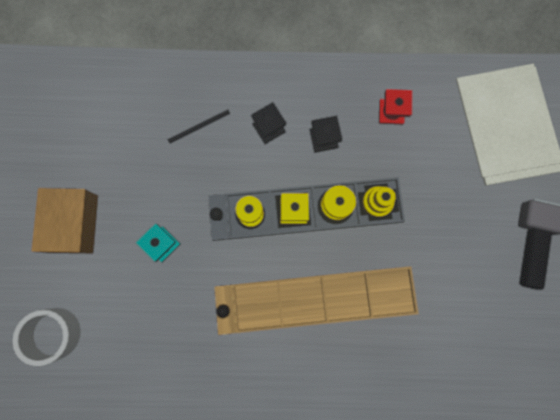

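View pics/side0.png

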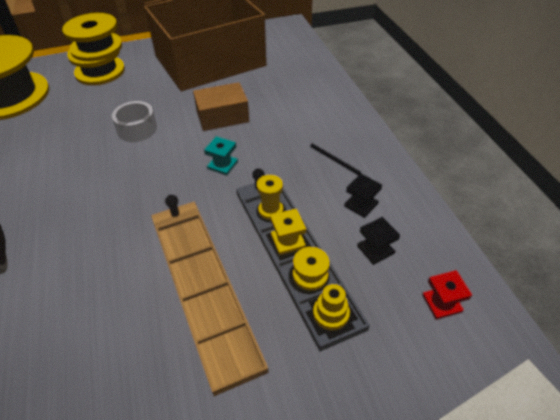

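Top view: the receiving rack (grey) has its post at (216,214). From the post outward it holds tall (249,210), square (294,207), low (339,203) and step (380,200). The dispatch rack (wood) has its post at (222,310), empty.
Things that could be taken for reel_square: black (268,122) and (326,133), red (398,106), turquoise (157,242). The yellow one at (294,207) in the rack is the right one.
Plan: tall→-120, square→-40, low→+40, step→+120.

```bash
cat > h.py <<'E'
import numpy as np, cv2
from scipy.spatial.transform import Rotation as Ro
from scipy.optimize import minimize
from workcell import bot
SH={'tall':[(23,0),(23,14),(23,58),(23,72)],'low':[(29,0),(29,42)],'step':[(28,0),(28,12),(23,12),(23,34),(17,34),(17,60)]}
def proj(p,X):
    R=Ro.from_euler('xyz',p['orientation'],degrees=True).as_matrix()
    c=(np.asarray(X)-p['origin'])@R; s=c[:,:2]/c[:,2:]
    s=s*(1+p['k1']*(s**2).sum(1,keepdims=True)); return s@p['mtx'][:2,:2].T+p['mtx'][:2,2]
S=4
def fill(ptslist):
    m=np.zeros((420*S,560*S),np.uint8)
    for q in ptslist: cv2.fillConvexPoly(m,cv2.convexHull(((q+.5)*S-.5).astype(np.float32)).round().astype(np.int32),1)
    return cv2.resize(m.astype(np.float32),(560,420),interpolation=cv2.INTER_AREA)
def place(L,v): 
    c,s=np.cos(v[2]),np.sin(v[2]); L=np.asarray(L,float)/1000
    return np.c_[L[:,0]*c-L[:,1]*s+v[0],L[:,0]*s+L[:,1]*c+v[1],L[:,2]]
def box(x0,x1,y0,y1,z0,z1): return [(x,y,z) for x in(x0,x1) for y in(y0,y1) for z in(z0,z1)]
t=np.linspace(0,2*np.pi,40)
def reelparts(n,z0):
    if n=='square': return [box(-24,24,-24,24,z0,z0+14),box(-24,24,-24,24,z0+40,z0+54),[(19*np.cos(a),19*np.sin(a),z) for a in t for z in(z0+14,z0+40)]]
    r=SH[n] if n!='tall' else None
    if n=='tall': return [[(23*np.cos(a),23*np.sin(a),z0+z) for a in t for z in b] for b in((0,14),(58,72))]+[[(17*np.cos(a),17*np.sin(a),z0+z) for a in t for z in(14,58)]]
    if n=='low': return [[(29*np.cos(a),29*np.sin(a),z0+z) for a in t for z in b] for b in((0,14),(28,42))]+[[(22*np.cos(a),22*np.sin(a),z0+z) for a in t for z in(14,28)]]
    return [[(R*np.cos(a),R*np.sin(a),z0+z) for a in t for z in b] for R,b in((28,(0,12)),(23,(12,34)),(17,(34,60)))]
def fit(obs,parts,v0,step=(.006,.006,.1)):
    "obs: list of (pic, mask float, roi)"
    def f(v):
        e=0
        for p,m in obs: e+=np.abs(fill([proj(p,place(L,v)) for L in (parts(v) if callable(parts) else parts)])-m).sum()/m.sum()
        return e
    n=len(v0); sim=np.vstack([v0]+[np.array(v0)+np.eye(n)[i]*step[i] for i in range(n)])
    r=minimize(f,v0,method='Nelder-Mead',options=dict(initial_simplex=sim,xatol=1e-4,fatol=1e-4,maxfev=150)); return r.x,r.fun
def ray(p,uv,z):
    R=Ro.from_euler('xyz',p['orientation'],degrees=True).as_matrix()
    s=(np.asarray(uv,float)-p['mtx'][:2,2])/p['mtx'][0,0]; q=s.copy()
    for _ in range(9): q=s/(1+p['k1']*(q**2).sum())
    d=R@np.r_[q,1]; return p['origin']+d*(z-p['origin'][2])/d[2]
def yellow(p):
    h=cv2.cvtColor(p['frame'],cv2.COLOR_RGB2HSV); return cv2.inRange(h,(22,150,60),(35,255,255))
def rmask(p,v,rad,y):
    "yellow component nearest to expected place"
    n,l,st,c=cv2.connectedComponentsWithStats(y); u=proj(p,[[v[0],v[1],.035]])[0]
    i=min((k for k in range(1,n) if st[k,4]>150),key=lambda k:np.hypot(*(c[k]-u))); return (l==i).astype(np.float32)
def rel(dx,dy,dz,yaw_t=None):
    o=bot.get_obs(); R=Ro.from_euler('xyz',o['tcp_rot'],degrees=True)
E
python3 - <<'E'
from h import *
print(bot.grip_point_offset)
T=bot.camera('top');Sd=bot.camera('side')
yt,ys=yellow(T),yellow(Sd)
# racks
for n,g in (('dispatch_rack',[(413,290),(222,310)]),('receiving_rack',[(403,205),(216,214)])):
    ob=[]
    for p in (T,Sd):
        d=bot.cut_out(p,n)
        if d:
            print(n,d[0]['confidence'],d[0]['box'])
            m=d[0]['region'].astype(np.uint8); 
            if n[0]=='r': m|=0
            m=cv2.morphologyEx(m,cv2.MORPH_CLOSE,np.ones((9,9)))
            cs,_=cv2.findContours(m,0,2);h=cv2.convexHull(max(cs,key=cv2.contourArea));m[:]=0;cv2.fillConvexPoly(m,h,1)
            ob.append((p,m.astype(np.float32)))
    a=ray(T,g[0],.018);b=ray(T,g[1],.06 if 0 else .064);d=(b-a)[:2];d/=np.hypot(*d)
    yaw=np.arctan2(d[1],d[0])-np.pi/2; c=a[:2]+d*.162
    print('init',c,np.degrees(yaw))
    for o in [ob[:1],ob[1:],ob]:
        if n[0]=='r': break
        print(n,*fit(o,lambda v:[box(-42,42,-162,v[3]*1000,0,18)],[c[0],c[1],yaw,.190],(.006,.006,.05,.006)))
for n,uv in dict(tall=(249,210),square=(294,207),low=(339,203),step=(380,200)).items():
    v=ray(T,uv,.05)[:2]
    ob=[(p,rmask(p,v,0,y)) for p,y in((T,yt),(Sd,ys))]
    P=reelparts(n,11); v0=list(v)+[0.07] if n=='square' else list(v)
    for o in (ob[:1],ob[1:],ob):
        x,f=fit(o,(lambda v:P) if n=='square' else P,v0) if n=='square' else fit(o,P,v0+[0],(.006,.006,.1))
        print(n,x.round(4),round(f,3))
E
```

```text
0.0187
dispatch_rack 0.84 [215.8, 267.8, 417.1, 336.4]
dispatch_rack 0.78 [151.8, 194.7, 267.4, 394.3]
init [ 0.46612999 -0.05846629] 6.222713764637492
dispatch_rack [ 0.46574375 -0.06182949  0.12019634  0.19524386] 0.023918448016047478
dispatch_rack [ 0.46693465 -0.06408077  0.11550187  0.20205452] 0.04424886405467987
dispatch_rack [ 0.46604114 -0.06346974  0.11525721  0.19737822] 0.07892389595508575
receiving_rack 0.61 [236.5, 167.3, 368.1, 350.2]
init [ 0.62346293 -0.04531934] 4.845121535691689
tall [0.6157 0.0738 0.1204] 0.13
tall [0.6178 0.0705 0.0555] 0.856
tall [0.6161 0.0737 0.1154] 1.007
square [ 0.6244 -0.0043  0.0162] 0.093
square [ 0.6264 -0.0049  0.0049] 0.76
square [ 0.6246 -0.0043  0.0154] 0.871
low [ 0.6369 -0.0842  0.0261] 0.095
low [ 0.6391 -0.0855 -0.0152] 0.73
low [ 0.6374 -0.0842  0.0585] 0.837
step [ 0.6442 -0.1619  0.0025] 0.111
step [ 0.6458 -0.1622  0.0667] 0.759
step [ 0.6444 -0.1619  0.0085] 0.881
```

```bash
cat >> h.py <<'E'
def go(*wps):
    o=bot.get_obs(); R=Ro.from_euler('xyz',o['tcp_rot'],degrees=True)
    print('tcp',o['ee_pos'].round(4),o['tcp_rot'].round(2),'open',round(o['opening'],4),'t',o['time'])
    for x,y,z,yaw in wps:
        Rt=Ro.from_euler('xyz',[-90,0,np.degrees(yaw)],degrees=True)
        print((x,y,z),(1000*R.inv().apply(np.array([x,y,z])-o['ee_pos'])).round(1),(R.inv()*Rt).as_rotvec().round(4))
E
python3 -c "
from h import *
go((.616,.0735,.2,.118))"
```

```text
tcp [ 0.1312 -0.5341  0.2313] [-90.   -0.  -76.2] open 0.0855 t 1.4
(0.616, 0.0735, 0.2) [-474.5   31.3  615.8] [ 0.    -1.448  0.   ]
```

```bash
r='[[-474.5,31.3,615.8],[0,-1.448,0],85]'; python3 -m inch '[[[-474.5,31.3,615.8],[0,-1.448,0],85],[[-474.5,31.3,615.8],[0,-1.448,0],85],[[-474.5,31.3,615.8],[0,-1.448,0],85],[[-474.5,31.3,615.8],[0,-1.448,0],85],[[-474.5,31.3,615.8],[0,-1.448,0],85],[[-474.5,31.3,615.8],[0,-1.448,0],85],[[-474.5,31.3,615.8],[0,-1.448,0],85],[[-474.5,31.3,615.8],[0,-1.448,0],85],[[-474.5,31.3,615.8],[0,-1.448,0],85],[[-474.5,31.3,615.8],[0,-1.448,0],85],[[-474.5,31.3,615.8],[0,-1.448,0],85],[[-474.5,31.3,615.8],[0,-1.448,0],85],[[-474.5,31.3,615.8],[0,-1.448,0],85],[[-474.5,31.3,615.8],[0,-1.448,0],85],[[-474.5,31.3,615.8],[0,-1.448,0],85],[[-474.5,31.3,615.8],[0,-1.448,0],85],[[-474.5,31.3,615.8],[0,-1.448,0],85],[[-474.5,31.3,615.8],[0,-1.448,0],85],[[-474.5,31.3,615.8],[0,-1.448,0],85],[[-474.5,31.3,615.8],[0,-1.448,0],85]]' 60
python3 - <<'E'
from h import *
p=bot.camera('wrist');f=p['frame'][:,:,::-1].copy()
for n,x,y in(('tall',.616,.0735),('square',.6245,-.0044),('low',.637,-.0845),('step',.6444,-.162)):
    for L in reelparts(n,11):
        h=cv2.convexHull(proj(p,place(L,(x,y,.015))).astype(np.float32)).round().astype(int); cv2.polylines(f,[h],True,(255,0,255),1)
cv2.imwrite('pics/w1.png',f); go((.616,.0735,.2,.118)); print(p['origin'])
E
```

```text
time: 3.4
ee_pos: [0.6157, 0.0725, 0.2006]
tcp_rot: [-90.0, -0.0, 6.7]
wrist_force: [-0.5, -0.7, -0.0]
opening: 0.0847
tcp [0.6157 0.0726 0.2006] [-9.00e+01 -5.00e-02  6.69e+00] open 0.085 t 3.45
(0.616, 0.0735, 0.2) [0.4 0.6 0.9] [ 0.0001 -0.0013  0.0008]
[0.60682197 0.15150098 0.34359643]
```

View pics/w1.png

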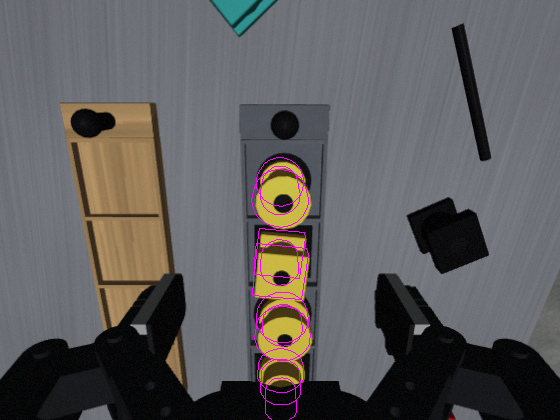

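Run:
```python
from h import *
p=bot.camera('wrist');f=p['frame'][:,:,::-1].copy()
f=cv2.resize(f,None,fx=4,fy=4)
def dr(L,v,c):
    h=cv2.convexHull((proj(p,place(L,v))*4+1.5).astype(np.float32)).round().astype(int); cv2.polylines(f,[h],True,c,1)
for n,x,y in(('tall',.616,.0735),('square',.6245,-.0044),('low',.637,-.0845),('step',.6444,-.162)):
    for L,c in zip(reelparts(n,11),((255,0,255),(255,255,0),(0,255,0),(0,0,255))): dr(L,(x,y,.015),c)
dr(box(-42,42,-162,195,18,18),(.466,-.0625,.118),(0,0,255))
cv2.imwrite('pics/w2.png',cv2.resize(f[380:1580,200:1400],(800,800))[:600])
```

```text
(no output)
```

View pics/w2.png

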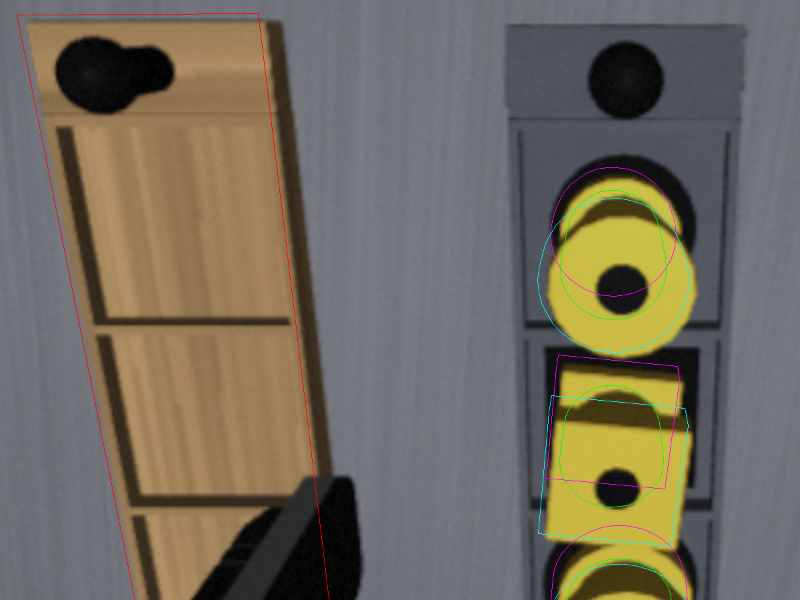

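```bash
python3 -c "
from h import *
go((.6175,.072,.1,.118),(.6175,.072,.054,.118))"
```

```text
tcp [0.6158 0.0727 0.2006] [-9.00e+01 -4.00e-02  6.69e+00] open 0.0854 t 3.5
(0.6175, 0.072, 0.1) [  1.6 100.6  -0.9] [ 0.     -0.0012  0.0008]
(0.6175, 0.072, 0.054) [  1.5 146.6  -0.9] [ 0.     -0.0012  0.0008]
```

```bash
python3 -m inch '[[[1.5,40,-0.9],[0,-0.001,0],85],[[1.5,80,-0.9],[0,-0.001,0],85],[[1.5,110,-0.9],[0,-0.001,0],85],[[1.5,130,-0.9],[0,-0.001,0],85],[[1.5,146.6,-0.9],[0,-0.001,0],85],[[1.5,146.6,-0.9],[0,-0.001,0],85],[[1.5,146.6,-0.9],[0,-0.001,0],75],[[1.5,146.6,-0.9],[0,-0.001,0],65],[[1.5,146.6,-0.9],[0,-0.001,0],60],[[1.5,146.6,-0.9],[0,-0.001,0],55],[[1.5,146.6,-0.9],[0,-0.001,0],50],[[1.5,146.6,-0.9],[0,-0.001,0],45],[[1.5,146.6,-0.9],[0,-0.001,0],40],[[1.5,146.6,-0.9],[0,-0.001,0],40],[[1.5,146.6,-0.9],[0,-0.001,0],40],[[1.5,146.6,-0.9],[0,-0.001,0],40]]' 40
python3 - <<'E'
from h import *
p=bot.camera('side');cv2.imwrite('pics/s1.png',cv2.resize(p['frame'][130:330,180:420,::-1],None,fx=3,fy=3,interpolation=2))
go((.6175,.072,.16,.118),(.4816,-.1832,.16,.118),(.4816,-.1832,.052,.118))
E
```

```text
time: 5.1
ee_pos: [0.6177, 0.072, 0.0545]
tcp_rot: [-90.0, -0.1, 6.7]
wrist_force: [0.5, 0.3, 6.0]
opening: 0.0444
tcp [0.6177 0.072  0.0545] [-90.    -0.09   6.75] open 0.0446 t 5.15
(0.6175, 0.072, 0.16) [  -0.  -105.5    0. ] [ 0.     -0.0002  0.0016]
(0.4816, -0.1832, 0.16) [-165.  -105.7 -237.4] [ 0.     -0.0002  0.0016]
(0.4816, -0.1832, 0.052) [-165.2    2.3 -237.4] [ 0.     -0.0002  0.0016]
```

View pics/s1.png

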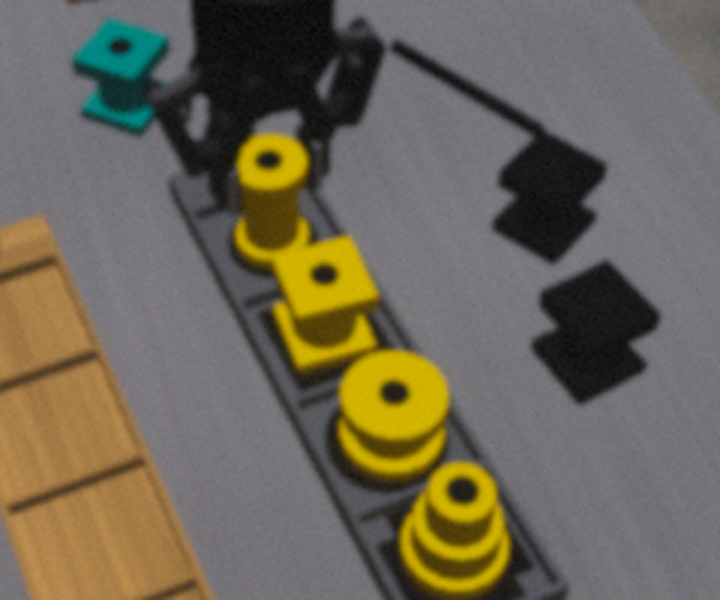

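Run:
```python
from h import *
p=bot.camera('wrist');cv2.imwrite('pics/w3.png',p['frame'][:,:,::-1])
```

```text
(no output)
```

View pics/w3.png

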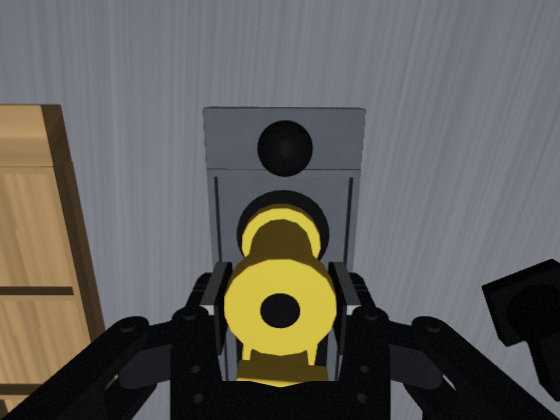

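Gripped squarely: in the wrist view the top flange at (280,310) sits centred between the pads. Lifting and carrying.

```bash
python3 -m inch '[[[0,-15,0],[0,0,0],35],[[0,-40,0],[0,0,0],35],[[0,-75,0],[0,0,0],35],[[0,-100,0],[0,0,0],35],[[0,-106,0],[0,0,0],35],[[-10,-106,-14],[0,0,0],35],[[-30,-106,-43],[0,0,0],35],[[-55,-106,-79],[0,0,0],35],[[-80,-106,-115],[0,0,0],35],[[-105,-106,-151],[0,0,0],35],[[-130,-106,-187],[0,0,0],35],[[-150,-106,-216],[0,0,0],35],[[-161,-106,-231],[0,0,0],35],[[-165,-106,-237.4],[0,0,0],35],[[-165,-100,-237.4],[0,0,0],35],[[-165,-75,-237.4],[0,0,0],35],[[-165,-45,-237.4],[0,0,0],35],[[-165,-22,-237.4],[0,0,0],35],[[-165,-14,-237.4],[0,0,0],35],[[-165,-14,-237.4],[0,0,0],35]]'
python3 - <<'E'
from h import *
p=bot.camera('wrist');cv2.imwrite('pics/w4.png',p['frame'][:,:,::-1])
go((.4816,-.1832,.052,.118))
E
```

```text
time: 7.2
ee_pos: [0.4812, -0.1821, 0.0668]
tcp_rot: [-89.9, 0.0, 6.8]
wrist_force: [-0.0, 0.4, -1.4]
opening: 0.0448
tcp [ 0.4819 -0.1825  0.0682] [-8.998e+01 -6.000e-02  6.800e+00] open 0.0446 t 7.25
(0.4816, -0.1832, 0.052) [-0.3 16.2 -0.7] [-0.0004  0.0008  0.001 ]
```

View pics/w4.png

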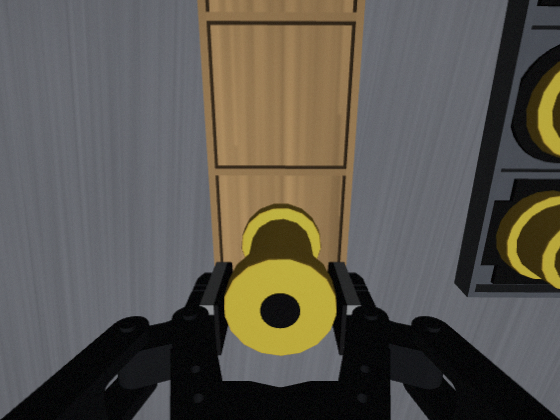

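```bash
python3 -m inch '[[[-0.3,6,-0.7],[0,0,0],35],[[-0.3,11,-0.7],[0,0,0],35],[[-0.3,14.5,-0.7],[0,0,0],35],[[-0.3,16.5,-0.7],[0,0,0],35],[[-0.3,16.8,-0.7],[0,0,0],35],[[-0.3,16.8,-0.7],[0,0,0],35]]'; python3 -c "
from workcell import bot
o=bot.get_obs();print(o['ee_pos'],o['wrist_force'])"
```

```text
time: 7.85
ee_pos: [0.4817, -0.1833, 0.0516]
tcp_rot: [-90.0, -0.1, 6.8]
wrist_force: [-0.6, 0.3, -1.6]
opening: 0.0448
[ 0.4816675  -0.18331379  0.05159613] [-0.64509027  0.32583133 -1.55569046]
```

```bash
python3 -m inch '[[[0,0.6,0],[0,0,0],35],[[0,0.6,0],[0,0,0],50],[[0,0.6,0],[0,0,0],60],[[0,0.6,0],[0,0,0],75],[[0,0.6,0],[0,0,0],85],[[0,0.6,0],[0,0,0],85],[[0,-10,0],[0,0,0],85],[[0,-40,0],[0,0,0],85],[[0,-80,0],[0,0,0],85],[[0,-100,0],[0,0,0],85],[[40,-100,39],[0,0.02,0],85],[[75,-100,72],[0,0.05,0],85],[[110,-100,106],[0,0.08,0],85],[[145,-100,140],[0,0.0987,0],85],[[164.3,-100,159],[0,0.0987,0],85],[[164.3,-100,159],[0,0.0987,0],85],[[164.3,-100,159],[0,0.0987,0],85]]'
python3 - <<'E'
from h import *
p=bot.camera('wrist');cv2.imwrite('pics/w5.png',p['frame'][:,:,::-1])
go((.626,-.006,.036,.02))
T=bot.camera('top');y=yellow(T)
print(fit([(T,rmask(T,(.4816,-.1832),0,y))],reelparts('tall',8),[.4816,-.1832,0]))
E
```

```text
time: 9.55
ee_pos: [0.626, -0.0055, 0.152]
tcp_rot: [-90.0, -0.0, 1.2]
wrist_force: [-0.2, -0.5, 0.4]
opening: 0.0849
tcp [ 0.6257 -0.0062  0.1522] [-8.999e+01 -6.000e-02  1.160e+00] open 0.0847 t 9.6
(0.626, -0.006, 0.036) [  0.2 116.2   0.2] [-0.0002  0.0002  0.001 ]Traceback (most recent call last):
  File "<stdin>", line 5, in <module>
  File "h.py", line 44, in rmask
    i=min((k for k in range(1,n) if st[k,4]>150),key=lambda k:np.hypot(*(c[k]-u))); return (l==i).astype(np.float32)
ValueError: min() iterable argument is empty
```

View pics/w5.png

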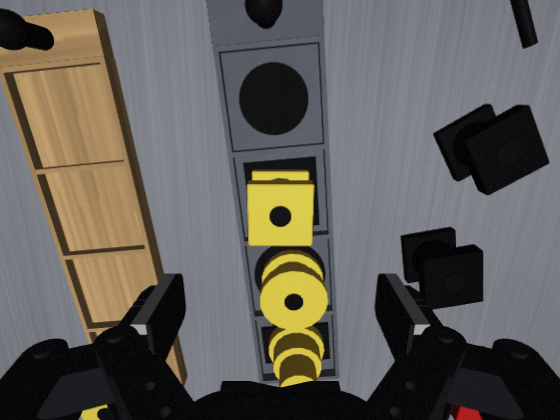

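The wrist view shows the square reel at (281,215), centred and squarely aligned, and the tall seat empty at (273,98). Grasping the square reel.

```bash
python3 -m inch '[[[0,35,0],[0,0,0],85],[[0,70,0],[0,0,0],85],[[0,95,0],[0,0,0],85],[[0,110,0],[0,0,0],85],[[0,116.2,0],[0,0,0],85],[[0,116.2,0],[0,0,0],85],[[0,116.2,0],[0,0,0],70],[[0,116.2,0],[0,0,0],60],[[0,116.2,0],[0,0,0],54],[[0,116.2,0],[0,0,0],48],[[0,116.2,0],[0,0,0],42],[[0,116.2,0],[0,0,0],38],[[0,116.2,0],[0,0,0],38],[[0,116.2,0],[0,0,0],38]]' 40
python3 - <<'E'
from h import *
p=bot.camera('side');cv2.imwrite('pics/s2.png',cv2.resize(p['frame'][160:400,140:420,::-1],None,fx=2.5,fy=2.5,interpolation=2))
go((.626,-.006,.14,.02),(.4722,-.1037,.14,.118),(.4722,-.1037,.045,.118))
E
```

```text
time: 11.05
ee_pos: [0.6262, -0.0066, 0.0369]
tcp_rot: [-90.0, -0.2, 1.1]
wrist_force: [0.0, -0.2, 5.2]
opening: 0.0473
tcp [ 0.6262 -0.0066  0.0369] [-89.99  -0.15   1.12] open 0.0475 t 11.1
(0.626, -0.006, 0.14) [ 1.000e-01 -1.031e+02  6.000e-01] [-0.0002 -0.0005  0.0026]
(0.4722, -0.1037, 0.14) [-155.6 -103.5  -94.1] [-0.0001 -0.0985  0.0026]
(0.4722, -0.1037, 0.045) [-155.8   -8.5  -94.1] [-0.0001 -0.0985  0.0026]
```

View pics/s2.png

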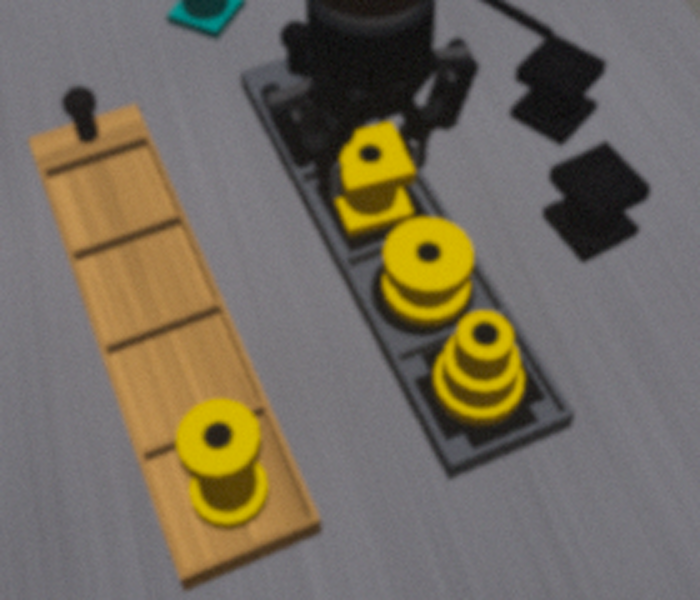

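Tall reel stands upright in the far place (crop (220,460)); the square reel is gripped at crop (375,165). Carrying.

```bash
python3 -m inch '[[[0,-15,0],[0,0,0],35],[[0,-40,0],[0,0,0],35],[[0,-75,0],[0,0,0],35],[[0,-98,0],[0,0,0],35],[[0,-104,0],[0,0,0],35],[[-12,-104,-7],[0,-0.01,0],35],[[-35,-104,-21],[0,-0.03,0],35],[[-65,-104,-39],[0,-0.05,0],35],[[-95,-104,-57],[0,-0.07,0],35],[[-125,-104,-75],[0,-0.09,0],35],[[-147,-104,-89],[0,-0.0985,0],35],[[-155.6,-104,-94.1],[0,-0.0985,0],35],[[-155.6,-100,-94.1],[0,-0.0985,0],35],[[-155.6,-75,-94.1],[0,-0.0985,0],35],[[-155.6,-45,-94.1],[0,-0.0985,0],35],[[-155.6,-22,-94.1],[0,-0.0985,0],35],[[-155.6,-12,-94.1],[0,-0.0985,0],35],[[-155.6,-10,-94.1],[0,-0.0985,0],35],[[-155.6,-10,-94.1],[0,-0.0985,0],35]]'
python3 - <<'E'
from h import *
p=bot.camera('wrist');cv2.imwrite('pics/w6.png',p['frame'][:,:,::-1])
go((.4722,-.1037,.0337,.118))
E
```

```text
time: 13.0
ee_pos: [0.473, -0.1035, 0.0468]
tcp_rot: [-90.0, -0.2, 6.8]
wrist_force: [0.1, 0.4, -0.7]
opening: 0.0472
tcp [ 0.4732 -0.1036  0.0474] [-90.02  -0.22   6.78] open 0.0472 t 13.05
(0.4722, -0.1037, 0.0337) [-1.1 13.7  0. ] [0.0004 0.0003 0.0038]
```

View pics/w6.png

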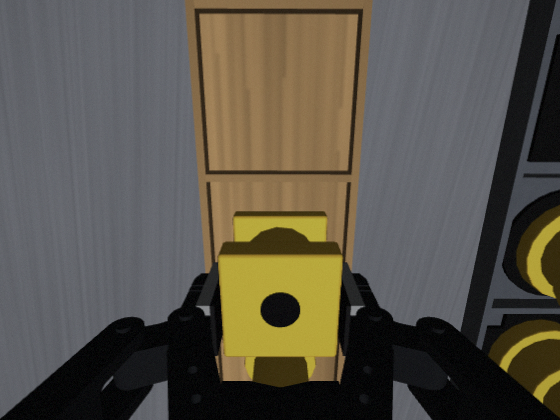

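```bash
python3 -m inch '[[[-1.1,6,0],[0,0,0],35],[[-1.1,10,0],[0,0,0],35],[[-1.1,12.5,0],[0,0,0],35],[[-1.1,14.2,0],[0,0,0],35],[[-1.1,14.2,0],[0,0,0],35],[[-1.1,14.2,0],[0,0,0],50],[[-1.1,14.2,0],[0,0,0],60],[[-1.1,14.2,0],[0,0,0],75],[[-1.1,14.2,0],[0,0,0],85],[[-1.1,14.2,0],[0,0,0],85],[[-1.1,4,0],[0,0,0],85],[[-1.1,-25,0],[0,0,0],85],[[-1.1,-60,0],[0,0,0],85],[[-1.1,-90,0],[0,0,0],85],[[40,-105,0],[0,0,0],85],[[85,-105,-1],[0,0,0],85],[[130,-105,-2],[0,0,0],85],[[166.1,-105,-2],[0,0,0],85],[[166.1,-105,-2],[0,0,0],85],[[166.1,-105,-2],[0,0,0],85]]'
python3 - <<'E'
from h import *
p=bot.camera('wrist');cv2.imwrite('pics/w7.png',p['frame'][:,:,::-1])
go((.6385,-.086,.024,.118))
E
```

```text
time: 15.05
ee_pos: [0.6382, -0.0858, 0.1525]
tcp_rot: [-90.0, -0.1, 6.8]
wrist_force: [-0.4, 0.0, -0.0]
opening: 0.085
tcp [ 0.6377 -0.086   0.1532] [-90.02  -0.18   6.78] open 0.085 t 15.1
(0.6385, -0.086, 0.024) [ 4.000e-01  1.292e+02 -1.000e-01] [0.0003 0.0003 0.0032]
```

View pics/w7.png

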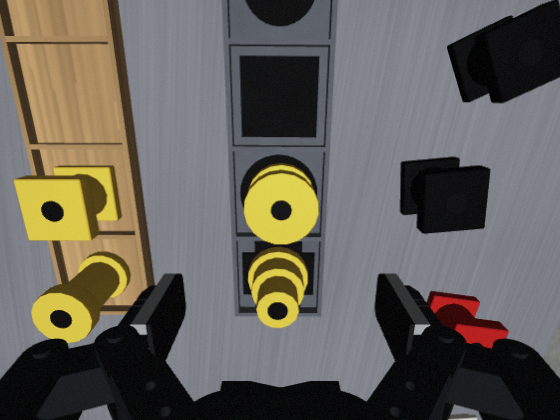

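Square and tall stand upright in the dispatch rack ((55,205), (75,300)). Low reel is centred at (281,210). Grasping it.

```bash
python3 -m inch '[[[0.4,35,0],[0,0,0],85],[[0.4,75,0],[0,0,0],85],[[0.4,105,0],[0,0,0],85],[[0.4,122,0],[0,0,0],85],[[0.4,129.2,0],[0,0,0],85],[[0.4,129.2,0],[0,0,0],85],[[0.4,129.2,0],[0,0,0],75],[[0.4,129.2,0],[0,0,0],68],[[0.4,129.2,0],[0,0,0],62],[[0.4,129.2,0],[0,0,0],56],[[0.4,129.2,0],[0,0,0],50],[[0.4,129.2,0],[0,0,0],46],[[0.4,129.2,0],[0,0,0],46],[[0.4,129.2,0],[0,0,0],46]]' 40
python3 - <<'E'
from h import *
go((.6385,-.086,.14,.118),(.4628,-.0243,.14,.118))
E
```

```text
time: 16.5
ee_pos: [0.639, -0.086, 0.0253]
tcp_rot: [-90.0, -0.3, 6.8]
wrist_force: [-1.4, -0.0, 6.0]
opening: 0.0571
tcp [ 0.639  -0.086   0.0253] [-90.04  -0.27   6.78] open 0.0571 t 16.5
(0.6385, -0.086, 0.14) [   0.  -114.7   -0. ] [0.0007 0.0004 0.0047]
(0.4628, -0.0243, 0.14) [-167.1 -115.5   82. ] [0.0007 0.0004 0.0047]
```

```bash
python3 -m inch '[[[0,-15,0],[0,0,0],44],[[0,-40,0],[0,0,0],44],[[0,-75,0],[0,0,0],44],[[0,-95,0],[0,0,0],44],[[0,-100,0],[0,0,0],44],[[-12,-100,6],[0,0,0],44],[[-38,-100,19],[0,0,0],44],[[-68,-100,33],[0,0,0],44],[[-98,-100,48],[0,0,0],44],[[-128,-100,63],[0,0,0],44],[[-155,-100,76],[0,0,0],44],[[-167.1,-100,82],[0,0,0],44],[[-167.1,-96,82],[0,0,0],44],[[-167.1,-72,82],[0,0,0],44],[[-167.1,-42,82],[0,0,0],44],[[-167.1,-22,82],[0,0,0],44],[[-167.1,-12,82],[0,0,0],44],[[-167.1,-11,82],[0,0,0],44],[[-167.1,-11,82],[0,0,0],44]]'
python3 - <<'E'
from h import *
p=bot.camera('wrist');cv2.imwrite('pics/w8.png',p['frame'][:,:,::-1])
go((.4628,-.0243,.0221,.118),(.4628,-.0243,.14,.118),(.646,-.1635,.14,.118))
E
```

```text
time: 18.4
ee_pos: [0.4639, -0.0245, 0.0359]
tcp_rot: [-90.1, -0.3, 6.8]
wrist_force: [-0.6, -0.2, -0.2]
opening: 0.0571
tcp [ 0.4641 -0.0244  0.0364] [-90.06  -0.33   6.78] open 0.0566 t 18.45
(0.4628, -0.0243, 0.0221) [-1.3 14.3  0.3] [0.001  0.0004 0.0058]
(0.4628, -0.0243, 0.14) [  -0.7 -103.6    0.2] [0.001  0.0004 0.0058]
(0.646, -0.1635, 0.14) [ 164.8 -102.5 -159.7] [0.001  0.0004 0.0058]
```

View pics/w8.png

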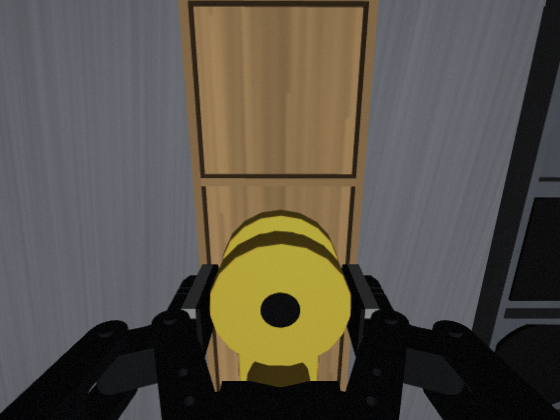

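```bash
python3 -m inch '[[[-1.3,6,0],[0,0,0.005],44],[[-1.3,10.5,0],[0,0,0.005],44],[[-1.3,13,0],[0,0,0.005],44],[[-1.3,14.7,0],[0,0,0.005],44],[[-1.3,14.7,0],[0,0,0.005],44],[[-1.3,14.7,0],[0,0,0.005],60],[[-1.3,14.7,0],[0,0,0.005],70],[[-1.3,14.7,0],[0,0,0.005],80],[[-1.3,14.7,0],[0,0,0.005],85],[[-1.3,14.7,0],[0,0,0.005],85],[[-1.3,5,0],[0,0,0.005],85],[[-1.3,-25,0],[0,0,0.005],85],[[-1.3,-60,0],[0,0,0.005],85],[[-1.3,-100,0],[0,0,0.005],85],[[30,-115,-30],[0,0,0.005],85],[[65,-115,-63],[0,0,0.005],85],[[98,-115,-95],[0,0,0.005],85],[[132,-115,-128],[0,0,0.005],85],[[164.8,-115,-159.7],[0,0,0.005],85],[[164.8,-115,-159.7],[0,0,0.005],85]]'
python3 - <<'E'
from h import *
p=bot.camera('wrist');cv2.imwrite('pics/w9.png',p['frame'][:,:,::-1])
go((.646,-.1635,.037,.118))
E
```

```text
time: 20.45
ee_pos: [0.6485, -0.1666, 0.1488]
tcp_rot: [-90.0, 0.1, 6.6]
wrist_force: [-0.5, 0.3, -0.9]
opening: 0.0853
tcp [ 0.6468 -0.1651  0.15  ] [-89.99   0.14   6.68] open 0.0851 t 20.5
(0.646, -0.1635, 0.037) [ -0.4 113.    1.6] [-0.0001 -0.0015 -0.0024]
```

View pics/w9.png

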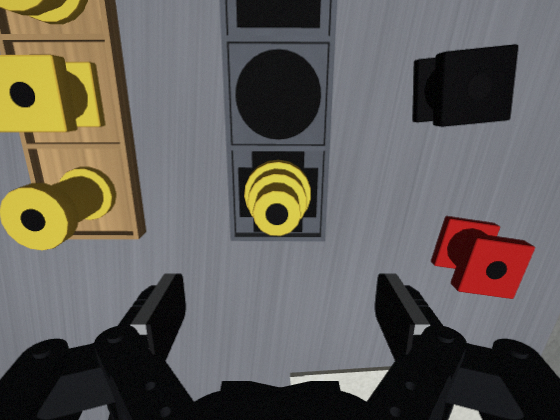

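The step reel (277,200) is next, and low, square and tall stand in the wood rack. The tips must stay above the step's 46 mm tier (z = 45 mm), so I grip with the TCP at about 49 mm.

```bash
python3 -m inch '[[[-1.4,30,1.6],[0,0,0],85],[[-1.4,65,1.6],[0,0,0],85],[[-1.4,88,1.6],[0,0,0],85],[[-1.4,98,1.6],[0,0,0],85],[[-1.4,101.5,1.6],[0,0,0],85],[[-1.4,101.5,1.6],[0,0,0],80],[[-1.4,101.5,1.6],[0,0,0],70],[[-1.4,101.5,1.6],[0,0,0],60],[[-1.4,101.5,1.6],[0,0,0],50],[[-1.4,101.5,1.6],[0,0,0],44],[[-1.4,101.5,1.6],[0,0,0],38],[[-1.4,101.5,1.6],[0,0,0],32],[[-1.4,101.5,1.6],[0,0,0],26],[[-1.4,101.5,1.6],[0,0,0],24],[[-1.4,101.5,1.6],[0,0,0],24],[[-1.4,101.5,1.6],[0,0,0],24]]' 40
python3 - <<'E'
from h import *
p=bot.camera('wrist');cv2.imwrite('pics/w10.png',p['frame'][:,:,::-1])
go((.646,-.1635,.16,.118),(.4534,.0552,.16,.118),(.4534,.0552,.06,.118))
E
```

```text
time: 22.1
ee_pos: [0.6451, -0.1636, 0.0488]
tcp_rot: [-90.0, 0.1, 6.7]
wrist_force: [-1.2, -0.8, 3.5]
opening: 0.0329
tcp [ 0.6451 -0.1637  0.0488] [-90.     0.12   6.68] open 0.0327 t 22.15
(0.646, -0.1635, 0.16) [ 7.000e-01 -1.112e+02  1.000e-01] [-0.     -0.0015 -0.0021]
(0.4534, 0.0552, 0.16) [-165.2 -110.8  239.7] [-0.     -0.0015 -0.0021]
(0.4534, 0.0552, 0.06) [-165.   -10.8  239.7] [-0.     -0.0015 -0.0021]
```

View pics/w10.png

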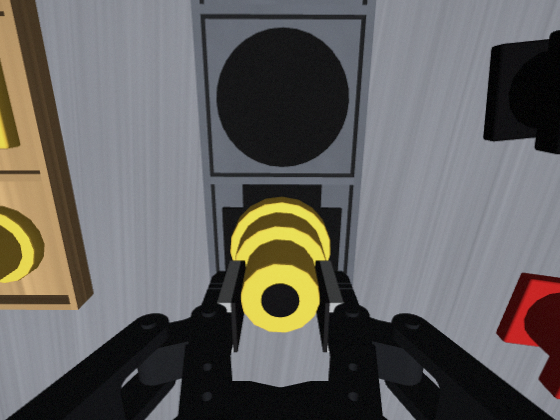

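Good grip. Carrying the step reel to the place beside the post.

```bash
python3 -m inch '[[[0,-15,0],[0,0,0],22],[[0,-40,0],[0,0,0],22],[[0,-75,0],[0,0,0],22],[[0,-105,0],[0,0,0],22],[[0,-111,0],[0,0,0],22],[[-10,-111,14],[0,0,0],22],[[-30,-111,43],[0,0,0],22],[[-55,-111,80],[0,0,0],22],[[-80,-111,116],[0,0,0],22],[[-105,-111,152],[0,0,0],22],[[-130,-111,189],[0,0,0],22],[[-152,-111,221],[0,0,0],22],[[-162,-111,235],[0,0,0],22],[[-165.1,-111,239.7],[0,0,0],22],[[-165.1,-105,239.7],[0,0,0],22],[[-165.1,-80,239.7],[0,0,0],22],[[-165.1,-48,239.7],[0,0,0],22],[[-165.1,-22,239.7],[0,0,0],22],[[-165.1,-12,239.7],[0,0,0],22],[[-165.1,-12,239.7],[0,0,0],22]]'
python3 - <<'E'
from h import *
p=bot.camera('wrist');cv2.imwrite('pics/w11.png',p['frame'][:,:,::-1])
go((.4534,.0552,.0456,.118),(.4534,.0552,.2,.118))
E
```

```text
time: 24.15
ee_pos: [0.4528, 0.0544, 0.0596]
tcp_rot: [-90.0, 0.3, 6.6]
wrist_force: [-0.8, 0.1, -0.1]
opening: 0.0326
tcp [0.4535 0.0547 0.0611] [-90.     0.17   6.63] open 0.0325 t 24.2
(0.4534, 0.0552, 0.0456) [-0.  15.5  0.5] [ 0.0001 -0.0023 -0.003 ]
(0.4534, 0.0552, 0.2) [  -0.5 -138.9    0.5] [ 0.0001 -0.0023 -0.003 ]
```

View pics/w11.png

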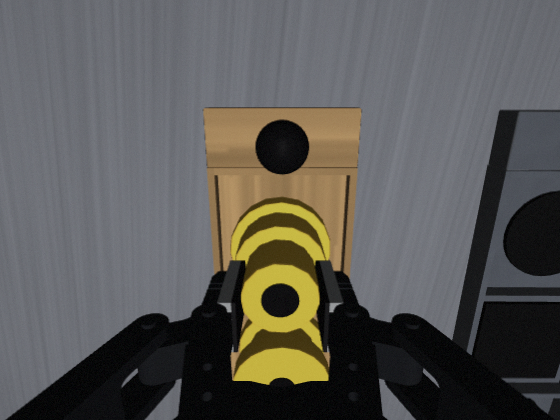

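```bash
python3 -m inch '[[[0,6,0.5],[0,0,0],22],[[0,11,0.5],[0,0,0],22],[[0,14,0.5],[0,0,0],22],[[0,15.8,0.5],[0,0,0],22],[[0,15.8,0.5],[0,0,0],22],[[0,15.8,0.5],[0,0,0],35],[[0,15.8,0.5],[0,0,0],45],[[0,15.8,0.5],[0,0,0],60],[[0,15.8,0.5],[0,0,0],75],[[0,15.8,0.5],[0,0,0],85],[[0,15.8,0.5],[0,0,0],85],[[0,5,0.5],[0,0,0],85],[[0,-30,0.5],[0,0,0],85],[[0,-70,0.5],[0,0,0],85],[[0,-110,0.5],[0,0,0],85],[[0,-140,0.5],[0,0,0],85],[[-20,-140,40],[0,0,0],85],[[-35,-140,85],[0,0,0],85],[[-50,-140,130],[0,0,0],85],[[-60,-140,175],[0,0,0],85]]'
python3 -m inch '[[[-30,0,45],[0,0,0],85],[[-50,0,90],[0,0,0],85],[[-50,0,130],[0,0,0],85],[[-50,0,130],[0,0,0],85],[[-50,0,130],[0,0,0],85]]'
python3 - <<'E'
from h import *
T=bot.camera('top');Sd=bot.camera('side')
a=cv2.resize(T['frame'][230:360,190:440,::-1],(760,395),interpolation=2)
cv2.imwrite('pics/t9.png',a);cv2.imwrite('pics/s9.png',cv2.resize(Sd['frame'][160:400,120:400,::-1],None,fx=2.5,fy=2.5,interpolation=2))
y=yellow(T)
for n,x,yy in(('tall',.4816,-.1832),('square',.4722,-.1037),('low',.4628,-.0243),('step',.4534,.0552)):
    v,f=fit([(T,rmask(T,(x,yy),0,y))],reelparts(n,8),[x,yy,.118]);d=v[:2]-[.466,-.0625];c,s=np.cos(.118),np.sin(.118)
    print(n,v.round(4),round(f,3),'rack frame mm',(1000*np.array([c*d[0]+s*d[1],-s*d[0]+c*d[1]])).round(1))
print(bot.get_obs()['ee_pos'])
E
```

```text
time: 26.2
ee_pos: [0.373, 0.2229, 0.2025]
tcp_rot: [-90.0, 0.1, 6.6]
wrist_force: [1.6, -0.1, -0.4]
opening: 0.0852
time: 26.7
ee_pos: [0.3079, 0.3468, 0.2031]
tcp_rot: [-90.0, 0.1, 6.7]
wrist_force: [-0.3, -0.6, -0.9]
opening: 0.0851
tall [ 0.4808 -0.1813  0.1918] 0.141 rack frame mm [   0.7 -119.8]
square [ 0.4703 -0.1024  0.1193] 0.092 rack frame mm [ -0.4 -40.1]
low [ 0.461  -0.0235  0.1239] 0.086 rack frame mm [-0.4 39.4]
step [0.4518 0.0574 0.1644] 0.112 rack frame mm [  0.  120.8]
[0.30861479 0.34565276 0.2031219 ]
```

View pics/s9.png

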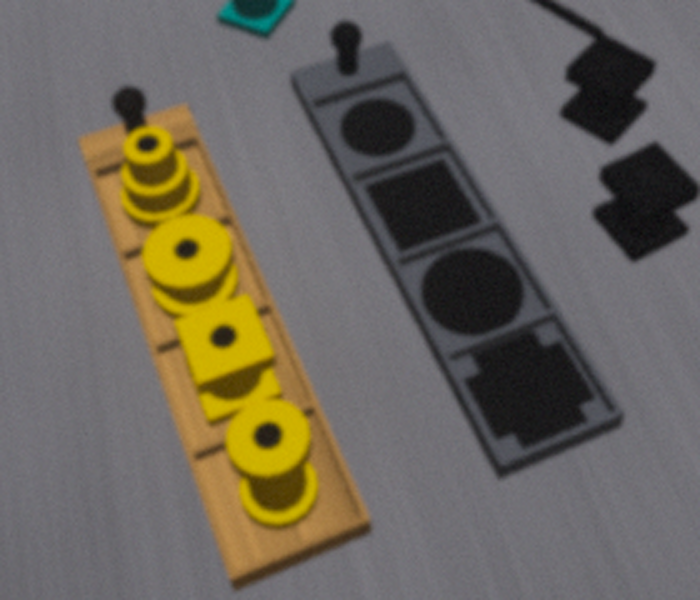

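All four reels stand upright within 1 mm of their place centres. Pads confirm the original order: round small, square, round large, cross.

```bash
python3 -c "
from workcell import bot
print(bot.job_done())"
```

```text
the job is handed in; nothing more can be done
None
```

All four reels now stand upright in the dispatch rack in reverse order, and the job is handed in. From the post outward they are step, low, square and tall. In the receiving rack, counted from its post, they stood tall, square, low and step.

- **Position check:** a final fit on the top camera put each reel within 1 mm of its place centre, using my measured pose for the rack.
- **Upright check:** the final side view shows all four standing in their places, with the empty pads confirming where each reel came from. The gripper was open and well clear of both racks.
- **Time and force:** the last reading was at 26.7 s, against the 96 s limit. The largest wrist force I read was about 6 N, sampled only at the end of each move.
- **Disagreements:** the wrist camera's overlay was about 4–6 mm off from the top and side cameras. I aimed between them, and every reel was centred in the jaws and over its place.
- **Failed checks:** one mid-job fit of the tall reel failed because the arm blocked the top camera. The final top crop could not be viewed because I had reached the 16-picture limit.

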